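Clear the funnel and tighten the filler neck nut

TASK

The funnel was left standing in the filler neck of the moped's oil tank, in the way of the union nut. First lift the funnel out and put it in the drip tray, let go of it, then screw the union nut clockwise (seen from above) by hand until it is fully home against its stop. Leave the socket case, the tail light lens and the exhaust clamp where they are.

Things in the scene. Friction and masses are not known exactly. Their poses are not given: they have to be found in the camera images.
- oil_tank: Low grey moped oil tank, 190 x 150 mm and 66 mm high, fixed to the bench. Origin under its centre on the bench, z up. An upright aluminium filler neck (outer diameter 40 mm, inner 31 mm, open at the top, bore about 70 mm deep) stands at its centre, its top 138 mm above the bench
- neck_mouth (a point): Centre of the neck's mouth, 138 mm above the bench, on the neck's and nut's vertical axis
- union_nut (a joint): Turn of the captive steel hex nut round the neck, rad. It grows as the nut is turned clockwise seen from above; 2.4 is the hard stop (fully home), 0 the other stop. It starts between 0 and 0.9. It does not move up or down and stays where it is left; it takes about 0.2 N m to turn
- nut_top (a point): Centre of the nut's top, 132 mm above the bench; turns with the nut. The hex nut is 54 mm across flats, 62 mm across corners, 32 mm high (100 to 132 mm above the bench). One flat faces this point's own +x, the others follow every 60 degrees. The neck sticks out 6 mm above the nut
- funnel: Loose green plastic funnel, 0.1 kg, 130 mm long: spout 25 mm outer diameter, 50 mm long, then a cone widening to 134 mm at the open mouth (wall 4 mm). Origin at the spout's lower end, z along its axis to the mouth. Starts upright, spout loosely 53 mm down in the neck; the mouth hides the nut from above. A flat upright tab sticks out at the mouth along its own +x
- funnel_tab (a point): Grip point on the top edge of the funnel's tab, 90 mm from the axis along the funnel's +x and 128 mm above its origin. The tab spans 65 to 107 mm from the axis, 84 to 128 mm above the origin, 12 mm thick; pinch it across its thickness (the funnel's y)
- funnel_mouth (a point): Centre of the funnel's mouth, 130 mm from its origin along its axis
- drip_tray: Open steel drip tray, 260 (its x) x 240 mm (its y), walls 45 mm high and 4 mm thick, floor 4 mm; fixed to the bench. Origin under its centre on the bench. It lies on one side of the bench and the tank on the other; which is which varies
- socket_case: Black plastic case of sockets, 110 x 180 x 45 mm, lying flat, loose. Bystander, origin under its centre
- tail_lens: White plastic tail light lens, 75 x 115 x 39 mm, lying flat, loose. Bystander, origin under its centre
- exhaust_clamp: Chrome U-shaped exhaust clamp, 86 x 78 x 19 mm, lying flat, loose. Bystander, origin on the bench near its middle
Things that resemble listed ones, but are neither listed nor needed, are in the scene too. Of the things that look like the funnel, the smallest one is meant.

How it is judged:
By the outcome, as a careful person would: the job done as asked, in the order asked, and still so for the second after the job is handed in, with the robot touching nothing.
It also fails if it takes over 64 s, if anything falls off the work surface, if the arm or the gripper's body presses on something with over 40 N, if the wrist force passes 120 N, or if a joint passes its speed limit or range.

ROBOT

A 6-joint arm with a two-finger parallel gripper is mounted at the origin on the work surface. World frame = base frame: x ahead of the robot, y to its left, z up, the work surface at z = 0. Lengths are in mm, angles in rad, forces in N, time in s.
With the tool pointing down it reaches from about 275 to 1000 mm from the base axis. Payload 8.4 kg.
Tool frame: the origin (TCP) lies at the very end of the fingers, on their centre line; the grasp point (between the pads) lies 19 mm behind it (manip.tcp_to_grasp is the distance from the TCP to the grasp point, in mm); z points along the fingers, y is the line along which they close (so a half turn about z gives the same grasp; the last joint's range is limited). The gripper opens to 85 mm and grips with 20 to 120 N. Pads are 22 mm wide; open, the fingers measure 114 mm over their backs; the gripper's body (76 mm by 85 mm) begins 54 mm behind the grasp point. The pads swing forward as they close: fully open they stand 13 mm farther back than shut.
Start: joints at [1.12, 0.353, 1.633, -0, 1.155, -0.002], TCP at [271.177, 563.108, 231.281] pointing down, gripper open.
Joint ranges: [-2.63, 2.63], [-0.92, 2.1], [0.06, 2.66], [-1.3, 4.44], [0, 2.69], [-3.02, 3.02]. Speed limits (rad/s): [2.22, 2.22, 2.79, 3.14, 3.14, 3.14].

INTERFACE

Orientations are given as a 3x3 rotation matrix whose columns are the frame's x, y, z axes.
In Python, from rig import status, imaging, manip gives the robot as it stands. The module is installed in compiled form; this text tells all that it offers.
- The arm moves only by the tool play_rows, never from a script. Its argument "plan" is one flat list of numbers, 7 for each row, row after row: the opening, from 0 (shut) to 1 (fully open), then the shift along the world's x, y, z in m, then the turn, a rotation vector about the world's x, y, z in degrees. A call has 1 to 5 rows; each row is the pose to reach, as a shift and turn from the pose commanded when the call began; what a row does not reach only later rows make up. A row lasts 1/10 s, in which the tool goes at most 50 mm and 8.59 degrees, less where a joint would pass 70% of its speed; a pose out of reach is approached as far as the arm can. A call with a gripper value outside its range is refused whole. The fingers move at their own pace and stop on an object; "squeeze" is the grip in N (left out, the last holds). Time passes only in rows, so rows that repeat a pose let the fingers close. It gives the time, the measured TCP pose, the force, the opening and the grip force at its end, in the units of the state.
- status.state(): the state, without advancing time (a new reading comes with each control period).
- imaging.camera(name): name is "scene" or "top" or "wrist"; returns a dict with "pixels" (480x640x3 uint8, red, green, blue), "depth" (480x640 float32, mm along the optical axis (not along the pixel's ray), 0 where there is no reading), "camera_matrix" (3x3 intrinsics, pixels), "D" ([k1, k2, p1, p2, k3] as OpenCV has them; the pictures are not rectified), "rvec" (rotation vector, rad) and "tvec" (3), from world to camera coordinates, as OpenCV has them. Camera axes: x right, y down, z forward; pixel columns grow to the right and rows downward; lengths in mm; the calibration is good to about 2 mm. A picture is of the moment at which its call begins.
- manip.sign_off(): hands the job in; it is judged then, once.
The state is a dict: "t": time; "q": joint angles; "joint_velocities": joint speeds; "effort": joint torques, N m; "ee_pos": TCP position; "orientation": TCP orientation; "contact_force": force on the tool from outside, world axes, zero at the start; "wrist_torque": the same for the moment, N m; "gripper_width": finger opening in mm; "grip_force": force on a finger pad.
Only numpy, scipy, OpenCV 4.12 (cv2) and the standard library are available. Lean on these libraries where they do the work, as an engineer would, in place of code of your own. Each camera call takes 0.05 s, during which the arm holds its last target. There are 200 camera calls.

## Working session

There is one attempt and no reset: what is moved stays moved. The work goes in short steps, Python scripts to look and compute and a tool call to move; the robot and the scene stay as the last step left them, time stands still between calls to the robot, and variables do not carry over. Pictures are saved under pics/ and viewed, at most 10 in all, crops included, and the job is handed in when it is done.

Besides the shell and the picture viewer there is one more tool, called after "Emit:" as name(argument=value, ...) on one line, values as JSON. play_rows: Moves the arm, as the interface text tells. Its arguments: {"type":"object","properties":{"plan":{"type":"array","items":{"type":"number"}},"squeeze":{"type":"number"}},"required":["plan"]}

```bash
mkdir -p pics; cat > h.py <<'E'
import numpy as np, cv2
from rig import status, imaging, manip
def cam(n):
    c=imaging.camera(n); c['R']=cv2.Rodrigues(np.array(c['rvec'],float))[0]; c['t']=np.array(c['tvec'],float).reshape(3); return c
def cloud(c):
    h,w=c['depth'].shape
    u,v=np.meshgrid(np.arange(w),np.arange(h))
    p=cv2.undistortPoints(np.stack([u,v],-1).reshape(-1,1,2).astype(np.float64),np.array(c['camera_matrix'],float),np.array(c['D'],float)).reshape(h,w,2)
    d=c['depth'][...,None].astype(float)
    P=np.concatenate([p*d,d],-1)
    W=(P-c['t'])@c['R']; W[c['depth']==0]=np.nan
    return W
def save(n,im): cv2.imwrite('pics/'+n+'.png',im[...,::-1])
E
python3 - <<'E'
from h import *
for n in ['scene','top']:
    c=cam(n); save(n+'0',c['pixels']); np.savez('/tmp/'+n+'.npz',px=c['pixels'],W=cloud(c))
    print(n,-c['R'].T@c['t'])
s=status.state(); print(s['t'],s['ee_pos'],s['orientation'],s['gripper_width'])
E
```

```text
scene [1243.68138478 1035.28492869  966.96386466]
top [ 425.88460027  114.43116099 1143.70421556]
0.1 [271.00340661 562.72483555 230.64677885] [[-9.00946060e-01  4.33930745e-01 -5.52290902e-04]
 [ 4.33931096e-01  9.00945398e-01 -1.09269087e-03]
 [ 2.34317826e-05 -1.22411173e-03 -9.99999251e-01]] 85.37044945737064
```

View pics/scene0.png

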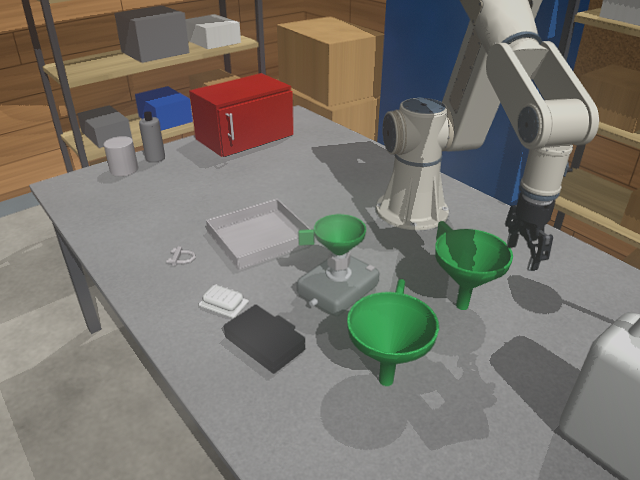

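View pics/top0.png

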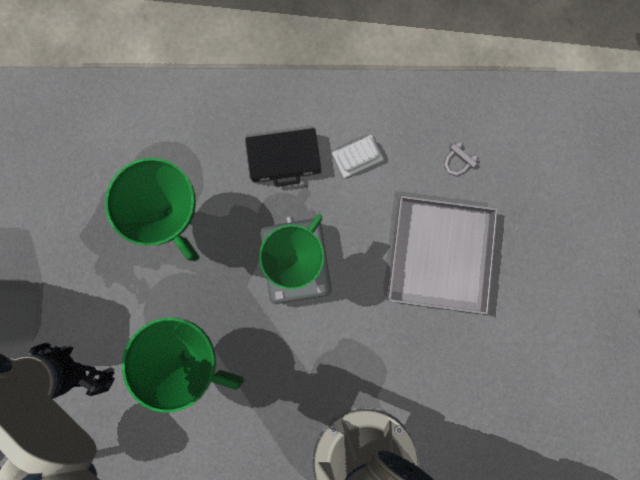

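Three funnel-like things in the top view: (150,202), (170,365) and (291,256). The last is the smallest and stands in the tank's neck, so it is the one meant; its tab is at (316,224). The tray is at (443,254). I'll measure these and confirm the funnel in a crop.

```bash
python3 - <<'E'
from h import *
def green(px):
    hsv=cv2.cvtColor(px,cv2.COLOR_RGB2HSV); return cv2.inRange(hsv,(45,100,40),(85,255,255))
out=[]
for n in ['top','scene']:
    z=np.load('/tmp/%s.npz'%n); px,W=z['px'],z['W']; m=green(px)
    k,l,st,ce=cv2.connectedComponentsWithStats(m)
    for i in range(1,k):
        if st[i,4]<300: continue
        P=W[l==i]; P=P[~np.isnan(P[:,0])]
        top=P[P[:,2]>np.percentile(P[:,2],98)-12]
        print(n,st[i],ce[i].round(), 'zmax',np.percentile(P[:,2],[50,90,98,100]).round(), 'xy',P.min(0).round(),P.max(0).round())
        # circle fit of rim using high points
        if (n=='top' and 260<ce[i][0]<320) or (n=='scene' and 300<ce[i][0]<345 and ce[i][1]<260):
            Q=P[P[:,2]>190]
            r=Q
            # robust fit
            hull=cv2.convexHull(Q[:,:2].astype(np.float32))[:,0]
            def fit(A):
                x,y=A.T; s=np.linalg.lstsq(np.c_[2*x,2*y,np.ones(len(x))],x*x+y*y,rcond=None)[0]; return s[:2],np.sqrt(s[2]+s[:2]@s[:2])
            B=hull
            for _ in range(8):
                c,R=fit(B); e=abs(np.hypot(*(hull-c).T)-R); B=hull[e<max(2.,np.median(e)*1.5)]
            print(' circ',c,R,len(B))
            rr=np.hypot(*(P[:,:2]-c).T); T=P[(rr>75)&(rr<112)&(P[:,2]>140)]
            d=T[:,:2].mean(0)-c; print(' tab',len(T),T.mean(0),T[:,2].max(),'ang',np.degrees(np.arctan2(d[1],d[0])),'rmax',rr[P[:,2]>140].max())
z=np.load('/tmp/top.npz'); px,W=z['px'],z['W']
for (u,v) in [(401,198),(496,209),(488,313),(389,301),(443,254),(272,297),(328,293)]: print((u,v),W[v,u].round())
cv2.imwrite('pics/crop.png',cv2.resize(px[190:330,220:400,::-1],None,fx=4,fy=4,interpolation=cv2.INTER_CUBIC))
E
```

```text
top [ 105  158   93  102 6413] [151. 203.] zmax [144. 185. 188. 193.] xy [478. 387.  -5.] [752. 668. 193.]
top [ 259  215   65   74 3401] [292. 255.] zmax [182. 212. 215. 218.] xy [418. 105.  -3.] [571. 264. 218.]
 circ [483.11196552 172.93964725] 66.24940645059458 37
 tab 87 [556.96259083 122.14839597 209.66380366] 215.1918214377679 ang -34.518503233056364 rmax 105.94602627639287
top [ 122  318  118   95 7107] [170. 365.] zmax [144. 186. 189. 192.] xy [111. 280.  -4.] [354. 600. 192.]
scene [ 315  215   51   35 1260] [341. 231.] zmax [189. 209. 212. 215.] xy [181. -64.  -6.] [549. 246. 215.]
 circ [485.06857098 179.6337929 ] 64.91635839007942 17<stdin>:26: RuntimeWarning: Mean of empty slice.
  ret = um.true_divide(
Traceback (most recent call last):
ValueError: zero-size array to reduction operation maximum which has no identity
```

```bash
python3 - <<'E'
from h import *
z=np.load('/tmp/top.npz'); px,W=z['px'],z['W']
for (u,v) in [(401,198),(496,209),(488,313),(389,301),(443,254),(272,297),(328,293),(309,218)]: print((u,v),W[v,u].round())
# tray via walls: points with z 30..55 in region
R=W[190:320,380:505].reshape(-1,3); Q=R[(R[:,2]>35)&(R[:,2]<55)]
print(cv2.minAreaRect(Q[:,:2].astype(np.float32)))
# other tall things height
P=W.reshape(-1,3); hsv=cv2.cvtColor(px,cv2.COLOR_RGB2HSV)
m=cv2.inRange(hsv,(45,100,40),(85,255,255)).ravel()>0
for c in [(483.5,174.)]:
    r=np.hypot(P[:,0]-c[0],P[:,1]-c[1]); T=P[m&(r>76)&(r<112)&(P[:,2]>205)]
    d=T[:,:2]-c; print(len(T),T.mean(0),np.degrees(np.arctan2(*d.mean(0)[::-1])), cv2.minAreaRect(T[:,:2].astype(np.float32)))
# tank top
T=W[210:310,255:335].reshape(-1,3); T=T[(T[:,2]>58)&(T[:,2]<74)]; print('tank',cv2.minAreaRect(T[:,:2].astype(np.float32)))
cv2.imwrite('pics/crop.png',cv2.resize(px[190:330,220:400,::-1],None,fx=4,fy=4,interpolation=cv2.INTER_CUBIC))
E
```

```text
(401, 198) [640. -87.  44.]
(496, 209) [ 615. -323.   43.]
(488, 313) [ 357. -311.   -2.]
(389, 301) [387. -55.  41.]
(443, 254) [ 505. -200.    3.]
(272, 297) [396. 226.  67.]
(328, 293) [406.  93.  62.]
(309, 218) [596. 142.  -4.]
((501.88427734375, -188.8529510498047), (242.89273071289062, 261.26123046875), 82.72093963623047)
79 [557.60515685 122.26990574 210.55562961] -34.91748148135102 ((558.4703369140625, 122.0138931274414), (11.552120208740234, 29.984394073486328), 56.30921936035156)
tank ((481.8205261230469, 172.91912841796875), (185.9236297607422, 145.80010986328125), 9.68762493133545)
```

View pics/crop.png

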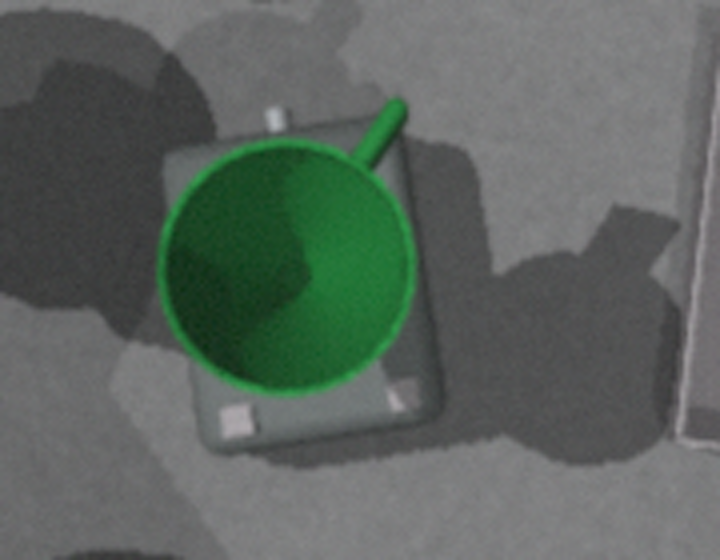

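The crop confirms it: the small funnel sits on the tank, with its tab at crop pixel (385,130), about −34.5° in the world. Axis is at about (483,173), tab grip point at about (558,122). Moving now.

Emit:
play_rows(plan=[1, 0, 0, 0.045, 0, 0, 0, 1, 0.02, -0.03, 0.07, 0, 0, -2, 1, 0.045, -0.07, 0.07, 0, 0, -4, 1, 0.07, -0.11, 0.07, 0, 0, -6, 1, 0.095, -0.15, 0.07, 0, 0, -8.8])

```text
t: 0.6
ee_pos: [366.6, 411.5, 301.2]
orientation: [[-0.824, 0.567, 0.0], [0.567, 0.824, -0.0], [-0.0, -0.0, -1.0]]
contact_force: [0.8, 0.4, 0.1]
gripper_width: 85.7
grip_force: 0.0
```

Emit:
play_rows(plan=[1, 0.024, -0.036, 0, 0, 0, 0, 1, 0.048, -0.072, 0, 0, 0, 0, 1, 0.072, -0.108, 0, 0, 0, 0, 1, 0.096, -0.144, 0, 0, 0, 0, 1, 0.12, -0.18, 0, 0, 0, 0])

```text
t: 1.1
ee_pos: [486.7, 231.4, 301.1]
orientation: [[-0.824, 0.567, -0.0], [0.567, 0.824, -0.0], [0.0, -0.0, -1.0]]
contact_force: [0.0, -0.1, -0.1]
gripper_width: 85.1
grip_force: 0.0
```

Emit:
play_rows(plan=[1, 0.024, -0.036, 0, 0, 0, 0, 1, 0.048, -0.072, 0, 0, 0, 0, 1, 0.07, -0.11, 0, 0, 0, 0, 1, 0.07, -0.11, 0, 0, 0, 0, 1, 0.07, -0.11, 0, 0, 0, 0])

```text
t: 1.6
ee_pos: [556.2, 122.2, 300.8]
orientation: [[-0.823, 0.569, -0.001], [0.569, 0.823, 0.0], [0.001, -0.001, -1.0]]
contact_force: [-0.5, 0.1, 0.4]
gripper_width: 85.3
grip_force: 0.0
```

Emit:
play_rows(plan=[1, 0.001, 0, -0.04, 0, 0, 0, 1, 0.001, 0, -0.08, 0, 0, 0, 1, 0.001, 0, -0.11, 0, 0, 0, 1, 0.001, 0, -0.124, 0, 0, 0, 0.4, 0.001, 0, -0.124, 0, 0, 0], squeeze=40)

```text
t: 2.1
ee_pos: [555.6, 123.8, 175.7]
orientation: [[-0.825, 0.566, -0.004], [0.566, 0.825, -0.001], [0.003, -0.003, -1.0]]
contact_force: [0.5, 0.2, 0.1]
gripper_width: 73.2
grip_force: 0.0
```

```bash
python3 - <<'E'
from h import *
c=cam('wrist'); save('w1',c['pixels']); s=status.state(); print(s['ee_pos'],s['contact_force'],s['gripper_width'])
E
```

```text
[556.78557438 123.8683527  177.32001601] [-0.47076275  1.0718255   0.48745927] 66.63095351575653
```

View pics/w1.png

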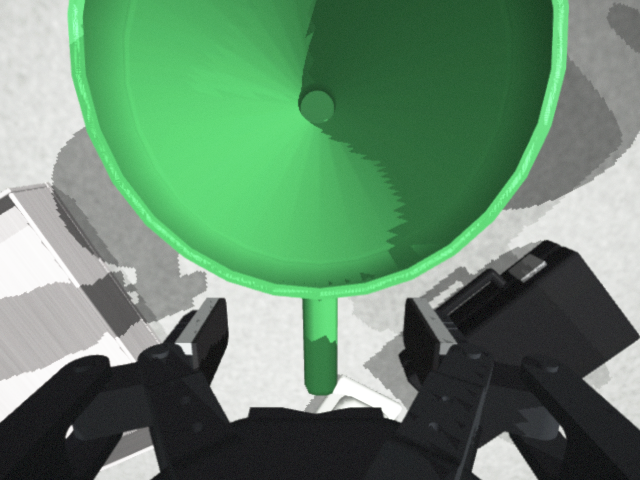

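The tab (320,345) lies centred and aligned between the pads (205,335 / 430,335). Closing and lifting slowly.

Emit:
play_rows(plan=[0, 0, 0, 0, 0, 0, 0, 0, 0, 0, 0, 0, 0, 0, 0, 0, 0, 0, 0, 0, 0, 0, 0, 0, 0, 0, 0, 0, 0, 0, 0, 0, 0, 0, 0], squeeze=60)

```text
t: 2.65
ee_pos: [557.7, 123.1, 178.0]
orientation: [[-0.824, 0.567, 0.001], [0.567, 0.824, 0.0], [-0.001, 0.001, -1.0]]
contact_force: [0.6, 0.4, 3.0]
gripper_width: 11.4
grip_force: 60.0
```

Emit:
play_rows(plan=[0, 0, 0, 0, 0, 0, 0, 0, 0, 0, 0, 0, 0, 0, 0, 0, 0, 0.005, 0, 0, 0, 0, 0, 0, 0.012, 0, 0, 0, 0, 0, 0, 0.02, 0, 0, 0], squeeze=60)

```text
t: 3.15
ee_pos: [556.8, 123.0, 197.5]
orientation: [[-0.824, 0.567, -0.001], [0.567, 0.824, -0.0], [0.001, -0.001, -1.0]]
contact_force: [0.4, 0.1, -0.5]
gripper_width: 11.3
grip_force: 59.4
```

Emit:
play_rows(plan=[0, 0, 0, 0.01, 0, 0, 0, 0, 0, 0, 0.025, 0, 0, 0, 0, 0, 0, 0.045, 0, 0, 0, 0, 0, 0, 0.07, 0, 0, 0, 0, 0, 0, 0.095, 0, 0, 0])

```text
t: 3.65
ee_pos: [557.0, 123.1, 293.8]
orientation: [[-0.824, 0.567, 0.0], [0.567, 0.824, -0.0], [-0.0, -0.0, -1.0]]
contact_force: [-0.1, 0.3, -0.6]
gripper_width: 11.3
grip_force: 59.3
```

Emit:
play_rows(plan=[0, 0, -0.02, 0, 0, 0, 0, 0, -0.005, -0.05, 0, 0, 0, 0, 0, -0.01, -0.08, 0, 0, 0, 0, 0, -0.013, -0.11, 0, 0, 0, 0, 0, -0.015, -0.15, 0, 0, 0, 0])

```text
t: 4.15
ee_pos: [541.9, -27.3, 293.2]
orientation: [[-0.825, 0.566, 0.001], [0.566, 0.825, 0.0], [-0.0, 0.001, -1.0]]
contact_force: [1.0, -0.2, -0.7]
gripper_width: 11.1
grip_force: 59.4
```

Emit:
play_rows(plan=[0, -0.002, -0.04, 0, 0, 0, 0, 0, -0.004, -0.08, 0, 0, 0, 0, 0, -0.006, -0.12, 0, 0, 0, 0, 0, -0.01, -0.16, 0, 0, 0, 0, 0, -0.011, -0.182, 0, 0, 0, 0])

```text
t: 4.65
ee_pos: [530.6, -211.7, 293.1]
orientation: [[-0.823, 0.568, 0.0], [0.568, 0.823, -0.001], [-0.001, -0.001, -1.0]]
contact_force: [0.4, -0.3, -0.9]
gripper_width: 11.5
grip_force: 59.4
```

Emit:
play_rows(plan=[0, 0, 0, 0, -3.4, -4.9, 0, 0, 0, 0, 0, -6.8, -9.9, 0, 0, 0, 0, 0, -10.2, -14.8, 0, 0, 0, 0, 0, -13.6, -19.8, 0, 0, 0, 0, 0, -17, -24.7, 0])

```text
t: 5.15
ee_pos: [531.1, -208.8, 293.6]
orientation: [[-0.711, 0.567, 0.416], [0.49, 0.824, -0.285], [-0.504, 0.001, -0.864]]
contact_force: [0.0, -0.5, -0.4]
gripper_width: 11.1
grip_force: 59.4
```

Direction is right and the tool points outward. I'll tilt the remaining 30° and lower.

Emit:
play_rows(plan=[0, 0, 0, -0.01, -4.25, -6.2, 0, 0, 0, 0, -0.03, -8.5, -12.4, 0, 0, 0, 0, -0.05, -12.8, -18.5, 0, 0, 0, 0, -0.07, -17, -24.7, 0, 0, 0, 0, -0.08, -17, -24.7, 0])

```text
t: 5.65
ee_pos: [527.5, -208.0, 275.7]
orientation: [[-0.544, 0.581, 0.606], [0.385, 0.814, -0.435], [-0.746, -0.004, -0.666]]
contact_force: [14.5, -12.7, 18.8]
gripper_width: 11.2
grip_force: 59.4
```

```bash
python3 - <<'E'
from h import *
a=cam('scene')['pixels'][130:370,130:490]; b=cam('top')['pixels'][150:340,340:560]
a=cv2.resize(a,None,fx=1.6,fy=1.6)[:, :400]; 
save('p2',np.vstack([cv2.resize(cam('scene')['pixels'][150:320,160:420],(640,300)),cv2.resize(cam('top')['pixels'][170:320,340:560],(640,300))]))
E
```

```text
(no output)
```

View pics/p2.png

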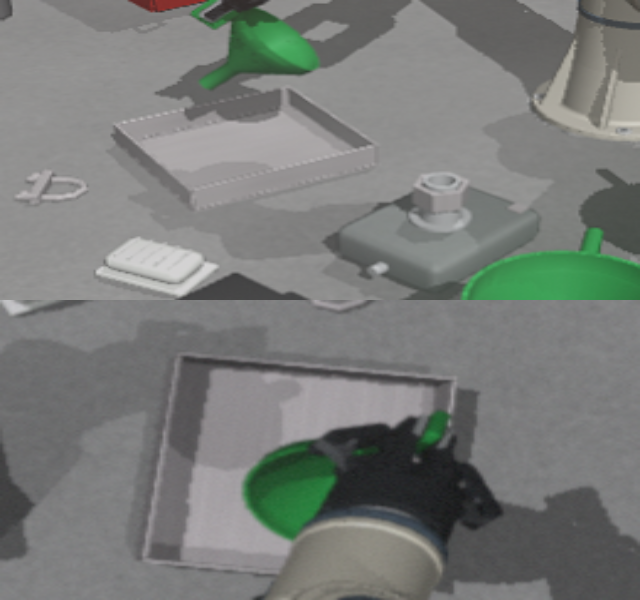

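```bash
python3 - <<'E'
from h import *
s=status.state(); print(s['q'],s['contact_force'],s['ee_pos'],s['wrist_torque'])
E
```

```text
[-0.18710145 -0.03770897  2.28939898 -1.29608649  0.33501442 -0.00806432] [ 0.48429065 -0.36492896 -0.35920015] [ 528.43792688 -208.89033509  277.60382312] [ 0.23271311  0.33128483 -0.01858426]
```

Joint 4 was at its limit with no contact. I'll turn the tool into the arm's plane with slightly less tilt, then lower.

Emit:
play_rows(plan=[0, 0, 0, 0, 2, 2.8, 5.5, 0, 0.01, -0.001, 0, 3.8, 5.5, 11, 0, 0.02, -0.003, 0, 4.5, 6.6, 13, 0, 0.03, -0.004, -0.01, 4.5, 6.6, 13, 0, 0.034, -0.004, -0.03, 4.5, 6.6, 13])

```text
t: 6.35
ee_pos: [543.9, -209.3, 257.0]
orientation: [[-0.692, 0.427, 0.582], [0.318, 0.904, -0.285], [-0.648, -0.012, -0.762]]
contact_force: [-0.5, 0.8, -2.6]
gripper_width: 11.5
grip_force: 59.5
```

Emit:
play_rows(plan=[0, 0, 0, -0.025, 0, 0, 0, 0, 0, 0, -0.05, 0, 0, 0, 0, 0, 0, -0.07, 0, 0, 0, 0, 0, 0, -0.085, 0, 0, 0, 0, 0, 0, -0.085, 0, 0, 0])

```text
t: 6.85
ee_pos: [543.8, -210.2, 177.1]
orientation: [[-0.697, 0.433, 0.571], [0.331, 0.902, -0.279], [-0.636, -0.005, -0.772]]
contact_force: [0.7, -2.0, -1.3]
gripper_width: 10.7
grip_force: 59.4
```

```bash
python3 - <<'E'
from h import *
s=status.state(); print(s['q'],s['contact_force'],s['ee_pos'],s['orientation'])
save('p3',np.vstack([cv2.resize(cam('scene')['pixels'][150:320,160:420],(640,300)),cv2.resize(cam('top')['pixels'][170:320,340:560],(640,300))]))
E
```

```text
[-0.32234744  0.15773826  2.27551844 -1.29668682  0.08661592 -0.18171758] [ 0.68102874 -2.00358548 -1.30610915] [ 543.84667    -210.15066588  177.08770324] [[-0.69733813  0.43255918  0.57149986]
 [ 0.33086674  0.90159029 -0.27867929]
 [-0.63580401 -0.0052434  -0.77183273]]
```

View pics/p3.png

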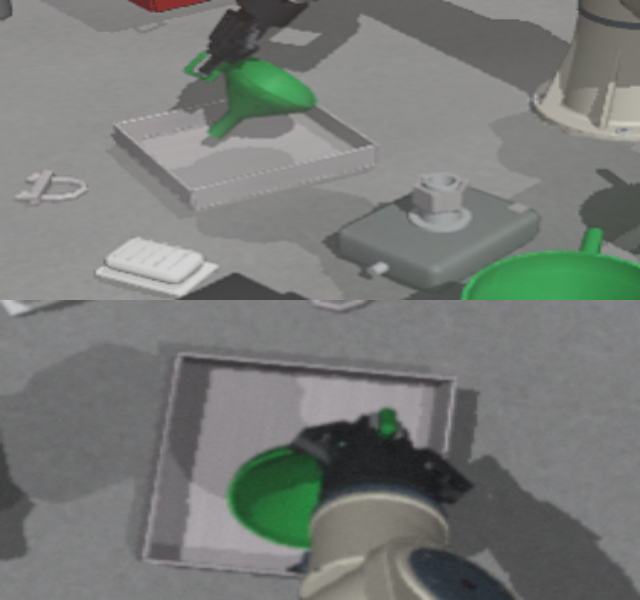

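Emit:
play_rows(plan=[0, 0.01, -0.003, 0, 1.5, 3, 0, 0, 0.02, -0.006, 0, 3, 6, 0, 0, 0.03, -0.01, -0.01, 4.3, 9, 0, 0, 0.04, -0.012, -0.02, 4.3, 9, 0, 0, 0.04, -0.012, -0.03, 4.3, 9, 0])

```text
t: 7.45
ee_pos: [585.7, -222.1, 150.1]
orientation: [[-0.789, 0.422, 0.446], [0.362, 0.907, -0.216], [-0.495, -0.009, -0.869]]
contact_force: [0.8, 0.2, -1.1]
gripper_width: 11.2
grip_force: 59.4
```

Emit:
play_rows(plan=[0, 0, 0, 0, 0, 0, 0, 0, 0, 0, -0.003, 0, 0, 0, 0, 0, 0, -0.003, 0, 0, 0])

```text
t: 7.75
ee_pos: [582.3, -221.4, 144.5]
orientation: [[-0.788, 0.428, 0.442], [0.369, 0.904, -0.217], [-0.493, -0.008, -0.87]]
contact_force: [-0.3, 0.9, -1.4]
gripper_width: 11.0
grip_force: 59.4
```

Emit:
play_rows(plan=[0.3, 0, 0, 0, 0, 0, 0, 0.6, 0, 0, 0, 0, 0, 0, 1, 0, 0, 0, 0, 0, 0, 1, 0, 0, 0, 0, 0, 0, 1, 0, 0, 0, 0, 0, 0])

```text
t: 8.25
ee_pos: [583.2, -221.1, 144.7]
orientation: [[-0.787, 0.43, 0.443], [0.372, 0.903, -0.216], [-0.493, -0.005, -0.87]]
contact_force: [-0.7, 0.2, -0.8]
gripper_width: 81.7
grip_force: 0.0
```

Emit:
play_rows(plan=[1, 0, 0, 0.03, 0, 0, 0, 1, 0, 0, 0.07, 0, 0, 0, 1, 0, 0, 0.11, 0, 0, 0, 1, 0, 0, 0.15, 0, 0, 0, 1, 0, 0, 0.17, 0, 0, 0])

```text
t: 8.75
ee_pos: [584.4, -221.5, 319.1]
orientation: [[-0.784, 0.43, 0.447], [0.371, 0.903, -0.217], [-0.497, -0.005, -0.867]]
contact_force: [1.3, 1.1, 0.1]
gripper_width: 85.2
grip_force: 0.0
```

```bash
python3 - <<'E'
from h import *
s=status.state(); print(s['t'],s['q'],s['contact_force'],s['ee_pos'])
c=cam('scene');t=cam('top'); np.savez('/tmp/s2.npz',px=c['pixels'],W=cloud(c)); np.savez('/tmp/t2.npz',px=t['pixels'],W=cloud(t))
save('p4',np.vstack([cv2.resize(c['pixels'][150:320,160:420],(640,300)),cv2.resize(t['pixels'][170:320,250:530],(640,300))]))
E
```

```text
8.75 [-0.331899    0.03936863  1.92897072 -0.09799528  0.65802283 -1.3977607 ] [1.29349095 1.0766975  0.10549883] [ 584.42667409 -221.52351589  319.06831431]
```

View pics/p4.png

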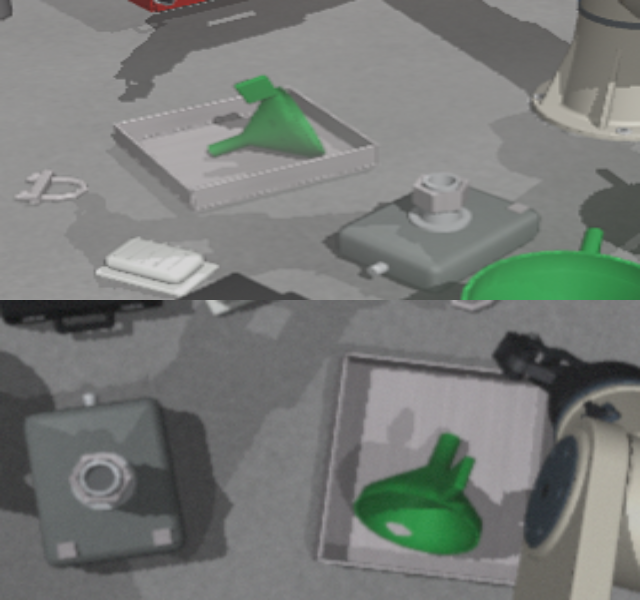

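The funnel (crop bottom, 430,500) lies inside the tray, released. The nut is now visible at crop (100,478). Moving over the nut for a close look.

Emit:
play_rows(plan=[1, 0, 0.03, 0, 3.2, 6.7, 0, 1, -0.005, 0.06, 0, 6.4, 13.5, 0, 1, -0.01, 0.1, 0, 9.7, 20.2, 0, 1, -0.015, 0.14, 0, 12.9, 27, 0, 1, -0.02, 0.18, 0, 12.9, 27, 0])

```text
t: 9.35
ee_pos: [564.2, -40.4, 312.4]
orientation: [[-0.903, 0.429, -0.014], [0.429, 0.903, 0.001], [0.013, -0.006, -1.0]]
contact_force: [2.3, 0.5, -0.3]
gripper_width: 85.2
grip_force: 0.0
```

Emit:
play_rows(plan=[1, -0.005, 0.04, -0.01, 0, 0, 0, 1, -0.01, 0.08, -0.02, 0, 0, 0, 1, -0.02, 0.12, -0.03, 0, 0, 0, 1, -0.025, 0.16, -0.05, 0, 0, 0, 1, -0.028, 0.188, -0.06, 0, 0, 0])

```text
t: 9.85
ee_pos: [533.2, 148.7, 251.6]
orientation: [[-0.904, 0.427, -0.011], [0.427, 0.904, -0.001], [0.01, -0.006, -1.0]]
contact_force: [-0.7, 0.2, -0.9]
gripper_width: 85.3
grip_force: 0.0
```

Emit:
play_rows(plan=[1, 0, 0, 0, 0, 0, 0, 1, 0, 0, 0, 0, 0, 0])

```text
t: 10.05
ee_pos: [534.5, 146.9, 253.2]
orientation: [[-0.904, 0.426, -0.01], [0.426, 0.905, -0.002], [0.008, -0.006, -1.0]]
contact_force: [0.3, 0.1, 0.6]
gripper_width: 85.7
grip_force: 0.0
```

```bash
cat > nut.py <<'E'
from h import *
c=cam('wrist'); s=status.state(); print(s['t'],s['ee_pos'],s['orientation'],s['q'],s['contact_force'])
W=cloud(c); save('w%d'%int(s['t']*100),c['pixels']); np.savez('/tmp/w.npz',px=c['pixels'],W=W,R=c['R'],t=c['t'])
P=W.reshape(-1,3); near=np.hypot(P[:,0]-482,P[:,1]-173)<45
Q=P[near&(P[:,2]>126)&(P[:,2]<136)]
print(len(Q),np.median(Q[:,2]),cv2.minEnclosingCircle(Q[:,:2].astype(np.float32)))
h=cv2.convexHull(Q[:,:2].astype(np.float32))[:,0]
M=cv2.moments(h); cx=np.array([M['m10'],M['m01']])/M['m00']; print('c',cx,'area',M['m00'],'exp',54**2*.866)
# support width versus angle: flats are minima of width
a=np.radians(np.arange(0,60,.5)); 
w=sum((h@np.array([np.cos(a+k),np.sin(a+k)])).max(0)-(h@np.array([np.cos(a+k),np.sin(a+k)])).min(0) for k in np.radians([0,60,120]))/3
F=np.sum(w*np.exp(1j*6*a)); print('flat angle mod 60 argmin',np.degrees(a[w.argmin()]),w.min(),w.max(),'fourier',(np.degrees(np.angle(-F))/6)%60)
E
python3 nut.py; ls pics
```

```text
10.1 [534.97458214 146.3760924  253.79035028] [[-0.90398973  0.42745972 -0.00898687]
 [ 0.42748827  0.90401974 -0.00144396]
 [ 0.00750707 -0.00514711 -0.99995857]] [ 2.63785474e-01  2.27131869e-01  1.75447568e+00  1.03131100e-03
  1.16903793e+00 -8.65711882e-01] [ 0.32149704 -0.53806567  0.45475749]
2302 132.65231025897407 ((483.1750793457031, 174.46627807617188), 30.772855758666992)
c [483.15769726 174.46867385] area 2518.875192472944 exp 2525.256
flat angle mod 60 argmin 3.5 54.1108803608183 61.508809782061654 fourier 2.814858239755534
crop.png
p2.png
p3.png
p4.png
scene0.png
top0.png
w1.png
w1010.png
```

Nut centre (483.2,174.5), flats at about 3°+60k; the tool's y is at 64.7°, so turn −1.7°, and descend.

Emit:
play_rows(plan=[1, -0.02, 0.011, 0, 0, -0.5, -1.7, 1, -0.04, 0.022, 0, 0, -0.5, -1.7, 1, -0.052, 0.028, -0.02, 0, -0.5, -1.7, 1, -0.052, 0.028, -0.05, 0, -0.5, -1.7, 1, -0.052, 0.028, -0.08, 0, -0.5, -1.7])

```text
t: 10.6
ee_pos: [483.8, 174.0, 174.5]
orientation: [[-0.89, 0.455, 0.003], [0.456, 0.89, 0.0], [-0.003, 0.002, -1.0]]
contact_force: [-0.8, -0.7, 1.0]
gripper_width: 85.2
grip_force: 0.0
```

Emit:
play_rows(plan=[1, 0, 0, -0.02, 0, 0, 0, 1, 0, 0, -0.04, 0, 0, 0, 1, 0, 0, -0.06, 0, 0, 0, 1, 0, 0, -0.075, 0, 0, 0, 1, 0, 0, -0.075, 0, 0, 0])

```text
t: 11.1
ee_pos: [482.4, 173.3, 98.0]
orientation: [[-0.89, 0.456, -0.002], [0.456, 0.89, -0.002], [0.001, -0.002, -1.0]]
contact_force: [-0.0, 0.2, -0.0]
gripper_width: 85.0
grip_force: 0.0
```

Emit:
play_rows(plan=[0.4, 0, 0, 0, 0, 0, 0, 0.4, 0, 0, 0, 0, 0, 0, 0.4, 0, 0, 0, 0, 0, 0, 0.4, 0, 0, 0, 0, 0, 0, 0.4, 0, 0, 0, 0, 0, 0], squeeze=60)

```text
t: 11.6
ee_pos: [483.7, 174.2, 100.9]
orientation: [[-0.891, 0.454, 0.002], [0.454, 0.891, -0.001], [-0.002, -0.0, -1.0]]
contact_force: [-1.2, -6.8, 6.8]
gripper_width: 52.9
grip_force: 62.8
```

```bash
cat > st.py <<'E'
from h import *
s=status.state(); o=s['orientation']; print(s['t'],np.round(s['ee_pos'],1),'psi',np.degrees(np.arctan2(o[1][1],o[0][1])).round(2),np.round(s['q'],3),'F',np.round(s['contact_force'],1),'M',np.round(s['wrist_torque'],2),s['gripper_width'],s['grip_force'])
E
python3 st.py
```

```text
11.6 [483.7 174.2 100.9] psi 62.99 [ 0.344  0.353  1.98  -0.003  0.807 -0.754] F [-1.2 -6.8  6.8] M [-0.97  0.2  -0.07] 52.87540439636931 62.82012641429901
```

Emit:
play_rows(plan=[0.4, 0, 0, 0, 0, 0, -4, 0.4, 0, 0, 0, 0, 0, -9, 0.4, 0, 0, 0, 0, 0, -14, 0.4, 0, 0, 0, 0, 0, -19, 0.4, 0, 0, 0, 0, 0, -24], squeeze=70)

```text
t: 12.1
ee_pos: [483.4, 173.8, 100.9]
orientation: [[-0.627, 0.779, 0.001], [0.779, 0.627, -0.002], [-0.003, -0.0, -1.0]]
contact_force: [-2.1, -8.6, 9.7]
gripper_width: 52.9
grip_force: 71.7
```

```bash
python3 st.py
```

```text
12.1 [483.4 173.8 100.9] psi 38.83 [ 0.344  0.353  1.98  -0.004  0.809 -0.331] F [-2.1 -8.6  9.7] M [-1.31  0.38  0.26] 52.87219654918849 71.65322184562683
```

Emit:
play_rows(plan=[0.4, 0, 0, 0, 0, 0, -5, 0.4, 0, 0, 0, 0, 0, -10, 0.4, 0, 0, 0, 0, 0, -15, 0.4, 0, 0, 0, 0, 0, -20, 0.4, 0, 0, 0, 0, 0, -25])

```text
t: 12.6
ee_pos: [483.0, 173.6, 100.9]
orientation: [[-0.239, 0.971, 0.0], [0.971, 0.239, -0.003], [-0.003, -0.001, -1.0]]
contact_force: [-4.0, -8.8, 11.0]
gripper_width: 53.1
grip_force: 71.8
```

```bash
python3 st.py
```

```text
12.6 [483.  173.6 100.9] psi 13.83 [ 0.344  0.353  1.98  -0.004  0.81   0.105] F [-4.  -8.8 11. ] M [-1.36  0.64  0.21] 53.07971107431489 71.76336765289307
```

Emit:
play_rows(plan=[0.4, 0, 0, 0, 0, 0, -5, 0.4, 0, 0, 0, 0, 0, -10, 0.4, 0, 0, 0, 0, 0, -15, 0.4, 0, 0, 0, 0, 0, -20, 0.4, 0, 0, 0, 0, 0, -25])

```text
t: 13.1
ee_pos: [482.6, 173.6, 100.9]
orientation: [[0.194, 0.981, -0.001], [0.981, -0.194, -0.003], [-0.003, -0.0, -1.0]]
contact_force: [-6.1, -8.7, 12.7]
gripper_width: 52.6
grip_force: 72.0
```

```bash
python3 st.py
```

```text
13.1 [482.6 173.6 100.9] psi -11.18 [ 0.344  0.353  1.98  -0.003  0.811  0.541] F [-6.1 -8.7 12.7] M [-1.32  0.87  0.28] 52.585331349833304 71.95689797401428
```

Emit:
play_rows(plan=[0.4, 0, 0, 0, 0, 0, -3, 0.4, 0, 0, 0, 0, 0, -6, 0.4, 0, 0, 0, 0, 0, -9, 0.4, 0, 0, 0, 0, 0, -12, 0.4, 0, 0, 0, 0, 0, -15])

```text
t: 13.6
ee_pos: [482.3, 173.6, 100.9]
orientation: [[0.44, 0.898, -0.002], [0.898, -0.44, -0.003], [-0.003, -0.0, -1.0]]
contact_force: [-7.2, -7.5, 14.7]
gripper_width: 53.0
grip_force: 72.1
```

```bash
python3 st.py
```

```text
13.6 [482.3 173.6 100.9] psi -26.1 [ 0.344  0.353  1.98  -0.003  0.812  0.801] F [-7.2 -7.5 14.7] M [-1.19  1.08  0.24] 52.99354239319062 72.13240385055542
```

Emit:
play_rows(plan=[0.4, 0, 0, 0, 0, 0, -3, 0.4, 0, 0, 0, 0, 0, -6, 0.4, 0, 0, 0, 0, 0, -9, 0.4, 0, 0, 0, 0, 0, -12])

```text
t: 14.0
ee_pos: [482.1, 173.8, 100.9]
orientation: [[0.617, 0.787, -0.002], [0.787, -0.617, -0.002], [-0.003, -0.0, -1.0]]
contact_force: [-8.1, -6.3, 14.9]
gripper_width: 53.0
grip_force: 72.2
```

```bash
python3 st.py
```

```text
14.0 [482.1 173.8 100.9] psi -38.11 [ 0.344  0.353  1.98  -0.002  0.812  1.011] F [-8.1 -6.3 14.9] M [-1.01  1.21  0.2 ] 53.0137173259203 72.22581267356873
```

Emit:
play_rows(plan=[0.4, 0, 0, 0, 0, 0, -3, 0.4, 0, 0, 0, 0, 0, -6, 0.4, 0, 0, 0, 0, 0, -9, 0.4, 0, 0, 0, 0, 0, -12])

```text
t: 14.4
ee_pos: [481.9, 173.9, 100.9]
orientation: [[0.767, 0.641, -0.003], [0.641, -0.767, -0.002], [-0.003, -0.0, -1.0]]
contact_force: [-8.9, -5.7, 14.5]
gripper_width: 53.1
grip_force: 72.3
```

```bash
python3 st.py
```

```text
14.4 [481.9 173.9 100.9] psi -50.12 [ 3.44e-01  3.53e-01  1.98e+00 -1.00e-03  8.12e-01  1.22e+00] F [-8.9 -5.7 14.5] M [-0.81  1.33  0.26] 53.07632264038474 72.27573037147522
```

Emit:
play_rows(plan=[0.4, 0, 0, 0, 0, 0, -3, 0.4, 0, 0, 0, 0, 0, -6, 0.4, 0, 0, 0, 0, 0, -9])

```text
t: 14.7
ee_pos: [481.8, 174.0, 100.9]
orientation: [[0.858, 0.513, -0.003], [0.513, -0.858, -0.002], [-0.004, -0.0, -1.0]]
contact_force: [-9.5, -5.1, 15.8]
gripper_width: 53.3
grip_force: 72.3
```

```bash
python3 st.py
```

```text
14.7 [481.8 174.  100.9] psi -59.13 [ 3.440e-01  3.530e-01  1.980e+00 -1.000e-03  8.120e-01  1.377e+00] F [-9.5 -5.1 15.8] M [-0.75  1.46  0.25] 53.32776775212108 72.29841470718384
```

Emit:
play_rows(plan=[0.4, 0, 0, 0, 0, 0, -2, 0.4, 0, 0, 0, 0, 0, -4, 0.4, 0, 0, 0, 0, 0, -6])

```text
t: 15.0
ee_pos: [481.8, 174.1, 100.9]
orientation: [[0.907, 0.421, -0.003], [0.421, -0.907, -0.002], [-0.003, 0.0, -1.0]]
contact_force: [-8.8, -4.8, 15.2]
gripper_width: 52.7
grip_force: 72.3
```

```bash
python3 st.py
```

```text
15.0 [481.8 174.1 100.9] psi -65.08 [ 3.440e-01  3.530e-01  1.980e+00 -1.000e-03  8.120e-01  1.481e+00] F [-8.8 -4.8 15.2] M [-0.64  1.48  0.21] 52.74853795428273 72.30439782142639
```

Emit:
play_rows(plan=[0.4, 0, 0, 0, 0, 0, -2, 0.4, 0, 0, 0, 0, 0, -4, 0.4, 0, 0, 0, 0, 0, -6])

```text
t: 15.3
ee_pos: [482.1, 174.3, 100.9]
orientation: [[0.944, 0.33, -0.002], [0.33, -0.944, -0.002], [-0.003, 0.002, -1.0]]
contact_force: [-9.5, 0.6, 15.9]
gripper_width: 53.2
grip_force: 80.5
```

```bash
python3 st.py
```

```text
15.3 [482.1 174.3 100.9] psi -70.74 [ 0.345  0.353  1.98  -0.002  0.812  1.581] F [-9.5  0.6 15.9] M [0.17 1.43 4.64] 53.19741978766315 80.54446578025818
```

Moment about z jumped from 0.2 to 4.6 N m: the stop is reached after about 134°. Holding, then releasing and rising.

Emit:
play_rows(plan=[0.4, 0, 0, 0, 0, 0, 0, 0.4, 0, 0, 0, 0, 0, 0, 1, 0, 0, 0, 0, 0, 0, 1, 0, 0, 0, 0, 0, 0, 1, 0, 0, 0, 0, 0, 0])

```text
t: 15.8
ee_pos: [483.7, 175.0, 99.9]
orientation: [[0.946, 0.324, 0.0], [0.324, -0.946, 0.0], [0.0, -0.0, -1.0]]
contact_force: [-0.1, 0.1, -0.6]
gripper_width: 85.4
grip_force: 0.0
```

Emit:
play_rows(plan=[1, 0, 0, 0, 0, 0, 0, 1, 0, 0, 0, 0, 0, 0, 1, 0, 0, 0.02, 0, 0, 0, 1, 0, 0, 0.05, 0, 0, 0, 1, 0, 0, 0.09, 0, 0, 0])

```text
t: 16.3
ee_pos: [482.1, 174.5, 189.1]
orientation: [[0.946, 0.325, -0.004], [0.325, -0.946, -0.001], [-0.004, -0.0, -1.0]]
contact_force: [0.9, -0.4, 0.9]
gripper_width: 85.0
grip_force: 0.0
```

Emit:
play_rows(plan=[1, -0.02, -0.01, 0.03, 0, 0, 0, 1, -0.04, 0.01, 0.06, 0, 0, 0, 1, -0.055, 0.02, 0.07, 0, 0, 0, 1, -0.055, 0.02, 0.07, 0, 0, 0, 1, -0.055, 0.02, 0.07, 0, 0, 0])

```text
t: 16.8
ee_pos: [428.3, 194.8, 259.4]
orientation: [[0.945, 0.326, -0.0], [0.326, -0.945, -0.0], [-0.0, 0.0, -1.0]]
contact_force: [-0.2, -0.5, -0.4]
gripper_width: 85.6
grip_force: 0.0
```

```bash
python3 nut.py; python3 - <<'E'
from h import *
c=cam('top'); save('end',c['pixels'])
E
```

```text
16.85 [428.29071597 194.53934856 258.84137319] [[ 9.45605212e-01  3.25313723e-01 -1.32811892e-03]
 [ 3.25312886e-01 -9.45606086e-01 -8.09815443e-04]
 [-1.51932141e-03  3.33711505e-04 -9.99998790e-01]] [ 4.23311613e-01  8.05309071e-02  1.91905192e+00 -2.11807629e-04
  1.14355339e+00  1.66285261e+00] [-0.60426395 -0.90600825 -0.59346815]
2250 132.72716750100147 ((482.8175048828125, 174.08790588378906), 30.946609497070312)
c [482.79506588 173.99699727] area 2540.1576467424165 exp 2525.256
flat angle mod 60 argmin 52.50000000000001 54.30261758918007 61.74543021903324 fourier 52.00102880130331
```

View pics/end.png

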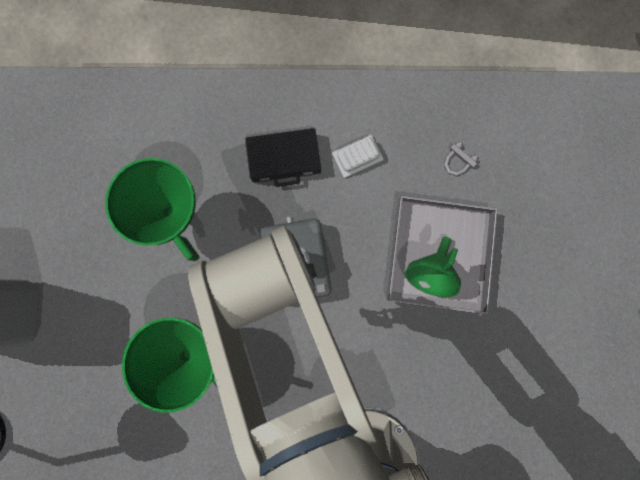

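The image shows the funnel in the tray (433,273) and the bystanders unmoved. The nut's flat now reads −68° against the tool's −70.7° at the stop. I'll regrip to confirm it is home and relax the twist before letting go.

Emit:
play_rows(plan=[1, 0.025, -0.01, 0, 0, 0, 3, 1, 0.0545, -0.0205, 0, 0, 0, 3, 1, 0.0545, -0.0205, -0.03, 0, 0, 3, 1, 0.0545, -0.0205, -0.06, 0, 0, 3, 1, 0.0545, -0.0205, -0.085, 0, 0, 3])

```text
t: 17.4
ee_pos: [482.5, 173.3, 171.9]
orientation: [[0.928, 0.373, -0.003], [0.373, -0.928, -0.001], [-0.003, -0.0, -1.0]]
contact_force: [0.0, 0.3, 0.1]
gripper_width: 85.1
grip_force: 0.0
```

Emit:
play_rows(plan=[1, 0, 0, -0.025, 0, 0, 0, 1, 0, 0, -0.05, 0, 0, 0, 1, 0, 0, -0.074, 0, 0, 0, 1, 0, 0, -0.074, 0, 0, 0, 0.4, 0, 0, -0.074, 0, 0, 0], squeeze=70)

```text
t: 17.9
ee_pos: [482.6, 173.8, 99.9]
orientation: [[0.928, 0.374, -0.003], [0.374, -0.928, -0.001], [-0.003, -0.0, -1.0]]
contact_force: [-0.2, 0.1, 0.3]
gripper_width: 73.0
grip_force: 0.0
```

Emit:
play_rows(plan=[0.4, 0, 0, 0, 0, 0, 0, 0.4, 0, 0, 0, 0, 0, 0, 0.4, 0, 0, 0, 0, 0, 0, 0.4, 0, 0, 0, 0, 0, 0])

```text
t: 18.3
ee_pos: [483.5, 174.9, 101.9]
orientation: [[0.927, 0.374, 0.001], [0.374, -0.927, 0.001], [0.001, -0.0, -1.0]]
contact_force: [-1.9, 0.7, 6.6]
gripper_width: 52.8
grip_force: 74.3
```

```bash
python3 st.py
```

```text
18.3 [483.5 174.9 101.9] psi -68.04 [0.344 0.351 1.979 0.    0.81  1.531] F [-1.9  0.7  6.6] M [0.26 0.37 0.03] 52.777345258733064 74.34467554092407
```

Emit:
play_rows(plan=[0.4, 0, 0, 0, 0, 0, -0.7, 0.4, 0, 0, 0, 0, 0, -1.4])

```text
t: 18.5
ee_pos: [483.5, 174.8, 101.9]
orientation: [[0.935, 0.355, 0.002], [0.355, -0.935, -0.0], [0.001, 0.001, -1.0]]
contact_force: [-2.8, 2.7, 7.4]
gripper_width: 53.2
grip_force: 75.3
```

```bash
python3 st.py
```

```text
18.5 [483.5 174.8 101.9] psi -69.19 [ 3.450e-01  3.510e-01  1.979e+00 -1.000e-03  8.100e-01  1.553e+00] F [-2.8  2.7  7.4] M [0.76 0.5  3.07] 53.230053500876686 75.33949255943298
```

Emit:
play_rows(plan=[0.4, 0, 0, 0, 0, 0, -0.6, 0.4, 0, 0, 0, 0, 0, -0.6, 0.4, 0, 0, 0, 0, 0, 0, 0.4, 0, 0, 0, 0, 0, 0.7, 0.4, 0, 0, 0, 0, 0, 0.7])

```text
t: 19.0
ee_pos: [483.1, 174.7, 101.9]
orientation: [[0.932, 0.364, 0.001], [0.364, -0.932, 0.0], [0.001, -0.0, -1.0]]
contact_force: [-2.9, 1.4, 9.1]
gripper_width: 53.1
grip_force: 75.5
```

```bash
python3 st.py
```

```text
19.0 [483.1 174.7 101.9] psi -68.68 [0.344 0.351 1.979 0.    0.81  1.543] F [-2.9  1.4  9.1] M [0.16 0.65 0.36] 53.1175689008524 75.4649555683136
```

The remaining twist is small and still clockwise. Releasing and withdrawing.

Emit:
play_rows(plan=[0.6, 0, 0, 0, 0, 0, 0, 0.8, 0, 0, 0, 0, 0, 0, 1, 0, 0, 0, 0, 0, 0, 1, 0, 0, 0, 0, 0, 0, 1, 0, 0, 0, 0, 0, 0])

```text
t: 19.5
ee_pos: [482.8, 174.3, 100.5]
orientation: [[0.932, 0.363, -0.001], [0.363, -0.932, -0.0], [-0.001, 0.0, -1.0]]
contact_force: [-0.2, 0.5, -0.1]
gripper_width: 85.4
grip_force: 0.0
```

Emit:
play_rows(plan=[1, 0, 0, 0.02, 0, 0, 0, 1, 0, 0, 0.05, 0, 0, 0, 1, 0, 0, 0.09, 0, 0, 0, 1, -0.03, 0.01, 0.13, 0, 0, 0, 1, -0.055, 0.02, 0.16, 0, 0, 0])

```text
t: 20.0
ee_pos: [427.4, 194.4, 262.5]
orientation: [[0.932, 0.362, 0.0], [0.362, -0.932, 0.0], [0.0, -0.0, -1.0]]
contact_force: [0.2, 1.6, 0.1]
gripper_width: 85.3
grip_force: 0.0
```

Emit:
play_rows(plan=[1, 0, 0, 0, 0, 0, 0, 1, 0, 0, 0, 0, 0, 0])

```text
t: 20.2
ee_pos: [427.8, 194.6, 261.2]
orientation: [[0.932, 0.364, 0.001], [0.364, -0.932, 0.0], [0.001, 0.0, -1.0]]
contact_force: [-0.7, -0.0, -0.4]
gripper_width: 85.6
grip_force: 0.0
```

```bash
python3 nut.py
```

```text
20.25 [427.7451108  194.30526872 260.18862542] [[ 9.31734625e-01  3.63139504e-01 -5.37717666e-04]
 [ 3.63139339e-01 -9.31734766e-01 -3.82140238e-04]
 [-6.39780461e-04  1.60786854e-04 -9.99999782e-01]] [ 4.23286822e-01  7.76363040e-02  1.91908542e+00 -1.40013211e-04
  1.14551816e+00  1.62250579e+00] [-0.21025083 -0.01007003 -1.06035569]
2194 132.74776977231082 ((482.6194152832031, 174.26458740234375), 30.915515899658203)
c [482.75449818 174.0107088 ] area 2544.484191237716 exp 2525.256
flat angle mod 60 argmin 52.0 54.40446083044976 61.70077667485987 fourier 52.074561088512354
```

The nut reads the same as before the regrip, so it is home.

```bash
python3 -c "
from rig import manip; print(manip.sign_off())"
```

```text
the job is handed in; nothing more can be done
None
```

The funnel is lying in the drip tray, released, and the union nut is turned clockwise to its stop (confirmed by a second grip); the socket case, tail lens and clamp were not touched, and I handed the job in at about 20 s.

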